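# Slide the detachable handle onto the pan until its spring button clicks

### The job

Pick up the detachable pan handle and slide its open square end onto the steel stub of the low pan, pushing gently against the rubber washer until the spring button pops up through the slot in the handle's sleeve. Then let go, so that the handle stays locked on the pan by itself; do not force it and leave the other things alone.

Things in the scene. Friction and masses are not known exactly. Their poses are not given: they have to be found in the camera images.
- pan: Low round steel pan, 252 mm across, 54 mm high, held fast in a black rubber foot ring (282 mm across); it cannot move. Origin: centre of its underside, on the table. A square steel stub, 20 x 20 mm with a pyramid nose (last 8 mm, down to 12 x 12), points level along its +y axis (roughly to the robot's left), stub axis 40 mm above the table.
- socket (a point): On the stub's axis, centre of the front face of the dark bracket (34 x 34 mm) on the pan's wall, 144 mm from the pan's centre along +y, 40 mm above the table; axes as the pan's. The stub sticks out from here along +y; how far differs each time: its tip is 78 to 98 mm from this point (not measured: feel or see it). Pushing does not shift it.
- button (a joint): Wedge-shaped spring button in the stub's top, 8 mm wide, 6.5 mm high when up; its slope starts 26 mm behind the stub's tip, its upright rear face (pan side) is 40 mm behind the tip. Value in m: 0 fully up, grows as pressed, about 3.5 to 7 mm under the sleeve's wall, at most 8.5 mm. Spring 4 to 8 N, which also lifts the sleeve; climbing its slope the sleeve feels up to 8 N along the stub.
- handle: Detachable handle, 186 mm long, lying slot up. Hollow square steel sleeve 28.4 mm wide and high, 70 mm long, then a black rubbery grip 26 x 26 mm, 95 mm long, then a wire eye. Origin: middle of the underside, 80 mm from the open end. y runs along it: open end at y = -80 mm, black grip from y = -10 to +85 mm; grip it across x, on the black part, slot kept up. About 0.13 to 0.21 kg.
- mouth (a point): Centre of the handle's open end, on the sleeve's axis, 14.2 mm above the handle's underside; axes as the handle's. The sleeve is 22.4 x 22.4 mm inside (1.2 mm play each side of the stub). It goes on with this end leading towards the pan, handle axes parallel to the pan's. Finished, this point is about 18 to 38 mm from the socket point, according to how far the stub sticks out.
- slot (a point): Middle of the slot in the top of the sleeve, 29 mm behind the open end; slot 12 mm wide, 18 mm long, wall 3 mm. A square rubber spring washer (28 mm) sits on the stub, front face 58 mm behind the stub's tip. It yields 5 mm (5 N at first touch, 14 N at the bottom), then stops hard; the button pops up once it yields 2 mm, and stays up to its bottom. Over 24 N on the pan is too much.
- garlic: Bystander: a garlic bulb, 60 mm; leave it where it is. Origin: centre of its underside.
- tin: Bystander: a food tin, 76 mm across, 58 mm high; leave it where it is. Origin: centre of its underside.

How it is judged:
By the outcome, as a careful person would: the job done as asked, in the order asked, and still so for the second after the job is handed in, with the robot touching nothing.
It also fails if it takes over 64 s, if anything falls off the work surface, if the arm or the gripper's body presses on something with over 40 N, if the wrist force passes 120 N, or if a joint passes its speed limit or range.

### The arm

A 6-joint arm with a two-finger parallel gripper is mounted at the origin on a cart in front of the work surface, level with it; the furniture and walls round the work are solid. World frame = base frame: x ahead of the robot, y to its left, z up, the work surface at z = 0. Lengths are in m, angles in rad, forces in N, time in s.
With the tool pointing down it reaches from about 0.225 to 0.875 m from the base axis. Payload 3.4 kg.
Tool frame: the origin (TCP) lies at the very end of the fingers, on their centre line; the grasp point (between the pads) lies 19 mm behind it; x points along the fingers, y is the direction in which the jaws open and shut, and the axes are right-handed (so a half turn about x gives the same grasp; the last joint's range is limited). The gripper opens to 85 mm and grips with 20 to 120 N. Pads are 22 mm wide; open, the fingers measure 114 mm over their backs; the gripper's body (76 mm by 85 mm) begins 54 mm behind the grasp point. The pads swing forward as they close: fully open they stand 13 mm farther back than shut.
Start: joints at [-1.38, 0.276, 1.505, -0, 1.361, -0.121], TCP at [0.176, -0.547, 0.21] pointing down, gripper open.
Joint ranges: [-2.89, 2.89], [-0.75, 2.08], [0.22, 2.7], [-1.18, 4.32], [0.11, 2.71], [-2.7, 2.7]. Speed limits (rad/s): [2.57, 2.57, 3.14, 3.14, 3.14, 3.14].

### API

Orientations are given as a unit quaternion [w, x, y, z].
In Python, from rig import manip gives the robot as it stands. The module is installed in compiled form; this text tells all that it offers.
- The arm moves only by the tool play_rows, never from a script. Its argument "plan" is a list that holds one entry, the list of rows, each a list of 5 numbers: the closure, from 0 (fully open) to 1 (shut), then the shift along the tool's x, y, z in m, then the turn about the tool's x in degrees. A call has 1 to 12 rows; each row is the pose to reach, as a shift and turn from the pose measured when the call began, along the tool's axes at that moment; what a row does not reach only later rows make up. A row lasts 1/10 s, in which the tool goes at most 50 mm and 8.59 degrees, less where a joint would pass 70% of its speed; a pose out of reach is approached as far as the arm can. A call with a gripper value outside its range is refused whole. The fingers move at their own pace and stop on an object; "grip_force" is the grip in N (left out, the last holds). Time passes only in rows, so rows that repeat a pose let the fingers close. It gives the time, the measured TCP pose, the force and the opening at its end, in the units of the state.
- manip.get_state(): the state, without advancing time (a new reading comes with each control period).
- manip.get_image(name): name is "scene" or "top" or "wrist"; returns (picture, depth): 480x640x3 uint8, red, green, blue; 480x640 float32, m along the optical axis (not along the pixel's ray), 0 where there is no reading.
- manip.camera_params(name): a dict with "intrinsics" (3x3 intrinsics, pixels), "R" (3x3) and "t" (3): a world point X has camera coordinates R X + t; the wrist camera has in their place "mount" (4x4, takes a point from camera to tool coordinates, whose origin is the TCP and whose axes are the tool frame's). Camera axes: x right, y down, z forward; pixel columns grow to the right and rows downward; lengths in m; the calibration is good to about 2 mm. A picture is of the moment at which its call begins: read the wrist's pose just before it. camera_params takes no time and is no camera call.
- manip.sign_off(): hands the job in, once; it reports no verdict.
The state is a dict: "clock": time; "qpos": joint angles; "qd": joint speeds; "effort": joint torques, N m; "position": TCP position; "ee_rot": TCP orientation; "contact_force": force on the tool from outside, world axes, zero at the start; "moment": the same for the moment, N m; "width": finger opening in m.
Only numpy, scipy, OpenCV 4.12 (cv2) and the standard library are available. Lean on these libraries where they do the work, as an engineer would, in place of code of your own. Each camera call takes 0.05 s, during which the arm holds its last target.

## Working session

There is one attempt and no reset: what is moved stays moved. The work goes in short steps, Python scripts to look and compute and a tool call to move; the robot and the scene stay as the last step left them, time stands still between calls to the robot, and variables do not carry over. Pictures are saved under pics/ and viewed, and the job is handed in when it is done.

Besides the shell and the picture viewer there is one more tool, called after "Request:" as name(argument=value, ...), one argument or row to a line, values as JSON. play_rows: Moves the arm, as the interface text tells. Its arguments: {"type":"object","properties":{"plan":{"type":"array","items":{"type":"array","items":{"type":"array","items":{"type":"number"}}}},"grip_force":{"type":"number"}},"required":["plan"]}

```bash
mkdir -p pics; python3 - <<'E'
from rig import manip
import cv2, numpy as np
s=manip.get_state()
print({k:np.round(v,4).tolist() for k,v in s.items()})
for n in ("scene","top"):
    im,d=manip.get_image(n)
    cv2.imwrite(f"pics/{n}0.png",im[:,:,::-1]); np.save(f"pics/{n}0d.npy",d); np.save(f"pics/{n}0.npy",im)
    p=manip.camera_params(n); print(n,{k:np.round(v,4).tolist() for k,v in p.items()})
print(manip.camera_params("wrist"))
E
```

```text
{'clock': 0.0, 'qpos': [-1.38, 0.2766, 1.5061, -0.0, 1.3607, -0.121], 'qd': [0.0003, -0.0006, 0.0002, 0.0009, -0.0005, 0.0001], 'effort': [-0.0015, -41.6776, -24.5805, -0.0004, 0.011, -0.0], 'position': [0.1763, -0.5467, 0.2092], 'ee_rot': [-0.1091, -0.6985, -0.1104, 0.6986], 'contact_force': [0.054, 0.8319, -0.3918], 'moment': [-0.0372, 0.0228, 0.0062], 'width': 0.0856}
scene {'intrinsics': [[509.199, 0.0, 313.8162], [0.0, 509.199, 239.7763], [0.0, 0.0, 1.0]], 'R': [[-0.5596, -0.8287, -0.0058], [-0.4867, 0.3343, -0.8071], [0.6708, -0.4488, -0.5904]], 't': [0.4116, 0.2736, 0.7607]}
top {'intrinsics': [[525.3825, 0.0, 316.0528], [0.0, 525.3825, 238.5224], [0.0, 0.0, 1.0]], 'R': [[-0.0168, -0.9999, 0.004], [-0.9991, 0.0166, -0.0392], [0.0391, -0.0046, -0.9992]], 't': [0.1167, 0.5442, 1.0913]}
{'intrinsics': array([[409.76956191,   0.        , 328.75148261],
       [  0.        , 409.76956191, 234.24714254],
       [  0.        ,   0.        ,   1.        ]]), 'mount': array([[ 4.70536667e-05, -3.22335371e-01,  9.46625536e-01,
        -1.63709447e-01],
       [ 9.99999790e-01, -5.96424484e-04, -2.52795171e-04,
         3.11264123e-04],
       [ 6.46075472e-04,  9.46625350e-01,  3.22335276e-01,
        -8.29892317e-02],
       [ 0.00000000e+00,  0.00000000e+00,  0.00000000e+00,
         1.00000000e+00]])}
```

View pics/top0.png

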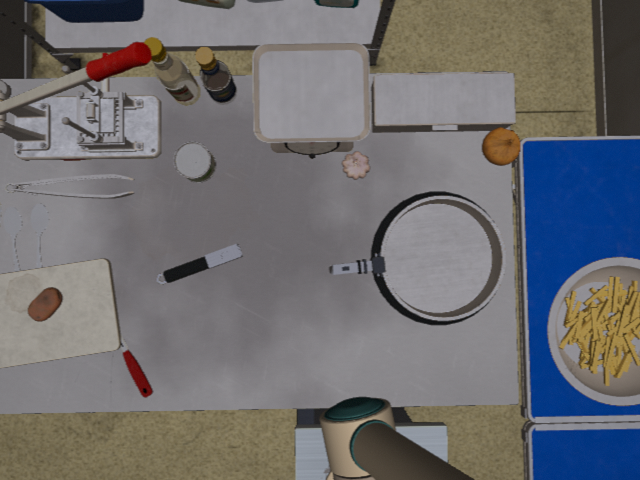

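View pics/scene0.png

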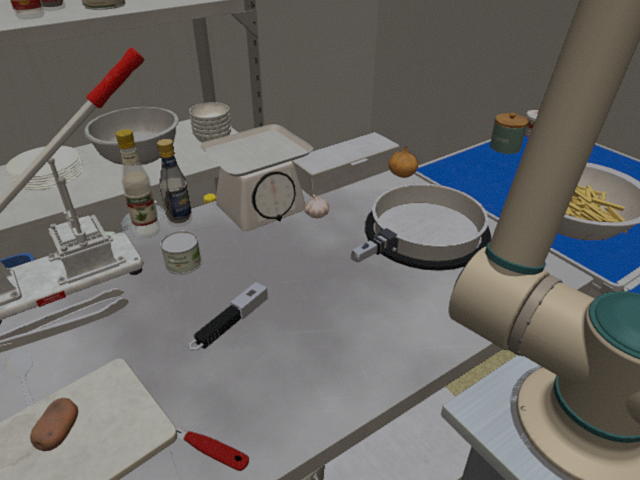

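The top view shows the handle from its eye at (160,280) to its open end at (241,250). The pan is centred near (440,257), with its stub pointing left to about (331,269).

```bash
cat > h.py <<'E'
import numpy as np, cv2
from rig import manip
def ray(n,u,v,z):
    p=manip.camera_params(n);K,R,t=[np.array(p[k]) for k in("intrinsics","R","t")]
    d=R.T@np.linalg.solve(K,[u,v,1.]); c=-R.T@t
    return c+d*(z-c[2])/d[2]
def proj(n,X):
    p=manip.camera_params(n);K,R,t=[np.array(p[k]) for k in("intrinsics","R","t")]
    q=K@(R@np.array(X)+t); return q[:2]/q[2]
E
python3 - <<'E'
import cv2
im=cv2.imread("pics/top0.png")
a=cv2.resize(im[225:300,145:255],None,fx=7,fy=7,interpolation=cv2.INTER_CUBIC)
b=cv2.resize(im[235:305,315:405],None,fx=8,fy=8,interpolation=cv2.INTER_CUBIC)
cv2.imwrite("pics/th.png",a);cv2.imwrite("pics/ts.png",b)
im=cv2.imread("pics/scene0.png")
cv2.imwrite("pics/ss.png",cv2.resize(im[215:275,340:420],None,fx=8,fy=8,interpolation=cv2.INTER_CUBIC))
E
```

```text
(no output)
```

View pics/th.png

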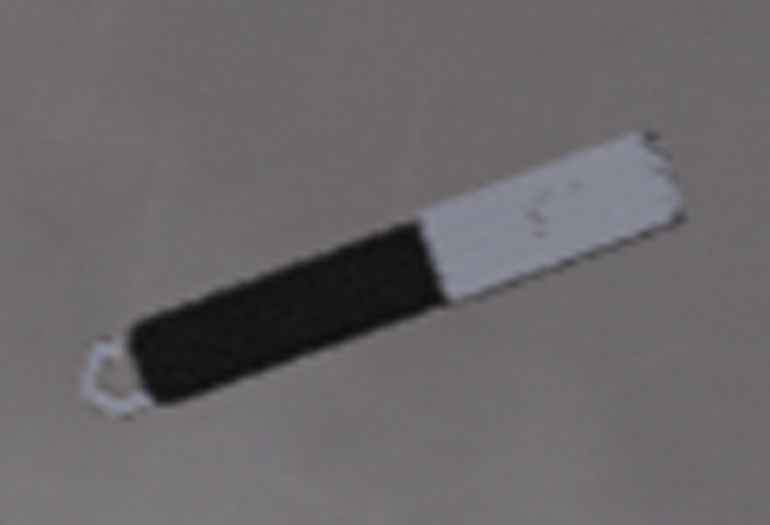

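View pics/ts.png

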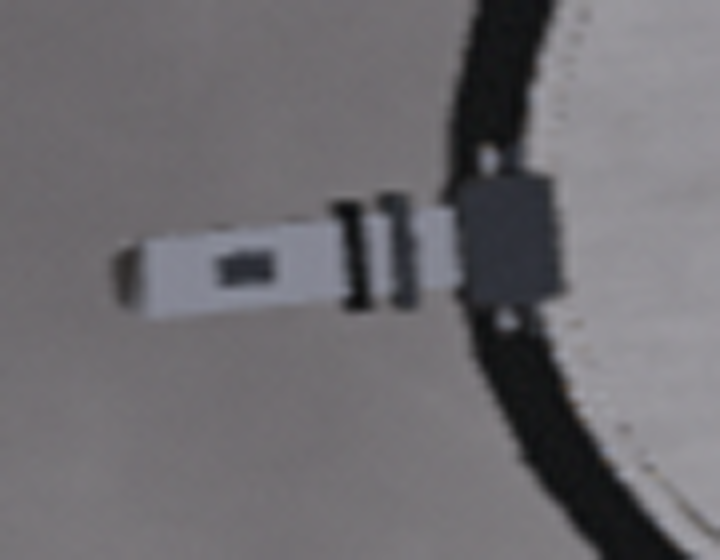

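View pics/ss.png

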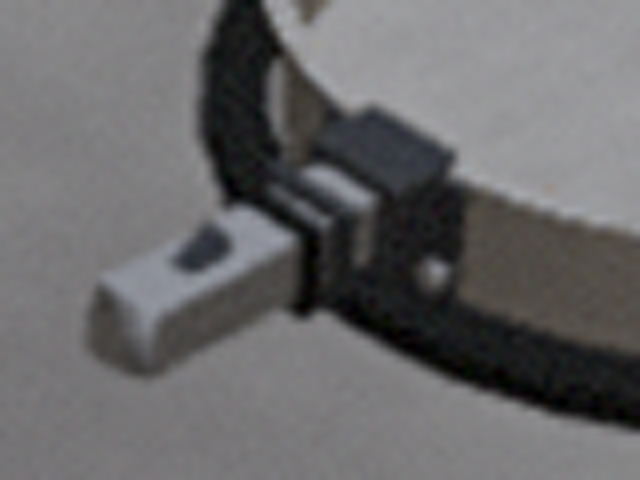

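```bash
python3 - <<'E'
from h import *
im=np.load("pics/top0.npy").astype(int); g=im.sum(2)/3
def comp(mask,box):
    m=np.zeros(g.shape,np.uint8);x0,y0,x1,y1=box;m[y0:y1,x0:x1]=mask[y0:y1,x0:x1]
    n,l,s,c=cv2.connectedComponentsWithStats(m);k=1+np.argmax(s[1:,4]);return l==k,s[k],c[k]
for nm,mask,box in (("grip",g<60,(150,235,250,295)),("sleeve",g>138,(150,235,250,295)),("stub",g>138,(325,255,359,280)),("button",g<100,(335,262,352,274)),("washer",g<60,(355,255,362,280))):
    l,s,c=comp(mask,box); 
    P=np.argwhere(l)[:,::-1].astype(np.float32)
    print(nm,s,c,cv2.minAreaRect(P),"line",cv2.fitLine(P,cv2.DIST_L2,0,.01,.01).ravel())
d=np.load("pics/top0d.npy");print(d[250,225],d[268,340],d[300,250])
E
```

```text
grip [164 257  45  26 559] [185.42039356 269.54382826] ((185.2299346923828, 269.5072937011719), (12.729928016662598, 44.51203536987305), 70.01689147949219) line [  0.9389956   -0.34392923 185.4204     269.54382   ]
sleeve [209 261  15   6  22] [215.18181818 263.72727273] ((216.00001525878906, 263.5000305175781), (1.5811386108398438, 14.862703323364258), 71.56504821777344) line [  0.9396886  -0.3420311 215.18182   263.72726  ]
stub [349 264   8   9  38] [352.84210526 267.65789474] ((352.5, 268.0), (8.0, 7.0), 90.0) line [  0.6756701   -0.73720413 352.8421     267.6579    ]
button [342 266   7   5  31] [345.09677419 268.12903226] ((345.0, 268.0), (4.0, 6.0), 90.0) line [ 9.6550971e-01 -2.6036701e-01  3.4509677e+02  2.6812903e+02]
washer [357 260   4  14  30] [358.8 266.5] ((358.6654968261719, 266.4862365722656), (13.204231262207031, 2.4083189964294434), 85.2363510131836) line [1.02053836e-01 9.94778872e-01 3.58799988e+02 2.66500000e+02]
1.0796317 1.0589983 1.1044146
```

```bash
python3 - <<'E'
from h import *
from scipy.spatial.transform import Rotation as Rn
G=ray("top",185.3,269.5,0.026);dd=ray("top",185.3+30*.939,269.5-30*.344,0.026)-G
print("grip c",G,"axis->mouth",dd/np.linalg.norm(dd),np.degrees(np.arctan2(dd[1],dd[0])))
f=lambda U,V,z:ray("top",(U+.5)/8-.5+315,(V+.5)/8-.5+235,z)
a=f(150,279,.05);b=f(330,262.5,.05);dd=a-b
print("stub nose shoulder",a,"washer front",b,"yaw",np.degrees(np.arctan2(dd[1],dd[0])),np.linalg.norm(dd))
print("tip",f(115,280,.04),"bracket front top",f(460,247,.057))
s=manip.get_state();q=s["ee_rot"];print(Rn.from_quat([q[1],q[2],q[3],q[0]]).as_matrix().round(3))
for n,p in (("tin",(194,162)),("garlic",(356,165))): print(n,ray("top",*p,.05))
E
```

```text
grip c [0.4861192 0.3780862 0.026    ] axis->mouth [ 0.329023   -0.94432191  0.        ] -70.79051355755243
stub nose shoulder [0.4815843  0.07397538 0.05      ] washer front [0.48497278 0.02849827 0.05      ] yaw 94.26121436308323 0.04560317267450387
tip [0.48127884 0.08252369 0.04      ] bracket front top [ 0.48842088 -0.00361166  0.057     ]
[[-0.     0.307 -0.952]
 [ 0.002 -0.952 -0.307]
 [-1.    -0.002 -0.   ]]
tin [0.70423376 0.353026   0.05      ]
garlic [0.6928078  0.02400787 0.05      ]
```

Request:
play_rows(
  plan=[
    [[0,0,-0.016,-0.012,-2],[0,0,-0.052,-0.039,-8],[0,0,-0.09,-0.067,-16],[0,0,-0.129,-0.095,-24],[0,0,-0.167,-0.124,-32],[0,0,-0.206,-0.152,-40],[0,0,-0.245,-0.181,-48],[0,0,-0.283,-0.209,-56],[0,0,-0.322,-0.238,-64],[0,0,-0.361,-0.266,-72],[0,0,-0.4,-0.295,-80],[0,0,-0.438,-0.323,-88]],
  ],
)

```text
clock: 1.3
position: [0.3493, -0.0288, 0.2101]
ee_rot: [0.565, 0.425, 0.566, -0.424]
contact_force: [1.5, -0.6, -0.1]
width: 0.0857
```

Request:
play_rows(
  plan=[
    [[0,0,0.026,-0.038,-1],[0,0.005,0.053,-0.076,-2],[0,0.01,0.08,-0.115,-3],[0,0.015,0.107,-0.154,-3],[0,0.02,0.134,-0.193,-3],[0,0.025,0.161,-0.232,-3],[0,0.03,0.188,-0.27,-3],[0,0.035,0.212,-0.305,-3],[0,0.04,0.232,-0.333,-3],[0,0.04,0.242,-0.348,-3],[0,0.04,0.245,-0.3525,-3],[0,0.04,0.245,-0.3525,-3]],
  ],
)

```text
clock: 2.5
position: [0.486, 0.3781, 0.1701]
ee_rot: [0.576, 0.409, 0.577, -0.41]
contact_force: [-0.8, 0.3, 0.1]
width: 0.0853
```

```bash
cat >> h.py <<'E'
from scipy.spatial.transform import Rotation as Rn
def Rt(s):
    q=s["ee_rot"];return Rn.from_quat([q[1],q[2],q[3],q[0]]).as_matrix()
def wray(s,u,v,z):
    p=manip.camera_params("wrist");K=np.array(p["intrinsics"]);M=np.array(p["mount"]);R=Rt(s);P=np.array(s["position"])
    c=P+R@M[:3,3];d=R@M[:3,:3]@np.linalg.solve(K,[u,v,1.]);return c+d*(z-c[2])/d[2]
def wproj(s,X):
    p=manip.camera_params("wrist");K=np.array(p["intrinsics"]);M=np.array(p["mount"]);R=Rt(s);P=np.array(s["position"])
    q=K@np.linalg.solve(M[:3,:3],R.T@(np.array(X)-P)-M[:3,3]);return q[:2]/q[2]
def wshot(name):
    s=manip.get_state();im,d=manip.get_image("wrist")
    cv2.imwrite(f"pics/{name}.png",im[:,:,::-1]);np.savez(f"pics/{name}.npz",im=im,d=d,**{k:np.array(v) for k,v in s.items()})
    return s,im,d
def load(name): return dict(np.load(f"pics/{name}.npz"))
E
python3 - <<'E'
from h import *
s,im,d=wshot("w1");print(s["clock"],s["position"],Rt(s).round(3).tolist(),np.abs(s["qd"]).max())
E
```

```text
2.5 [0.48604562 0.37808968 0.17011898] [[-0.001, 0.944, 0.329], [0.0, 0.329, -0.944], [-1.0, -0.001, -0.001]] 0.025287708797905546
```

View pics/w1.png

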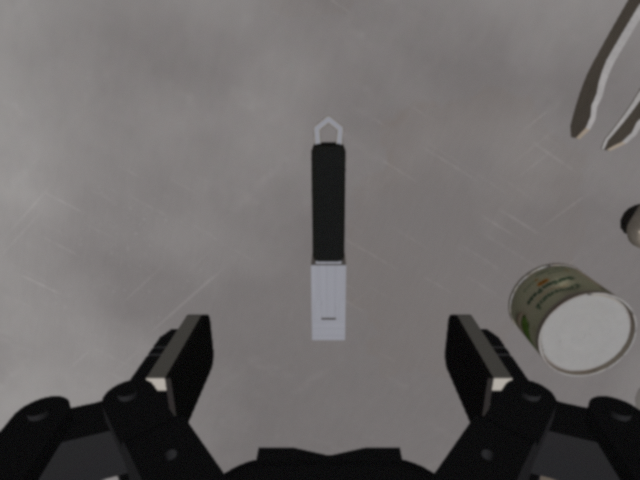

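The wrist view shows the handle near u≈328. The eye is at the top (v≈118), the grip runs over v 143–262, and the sleeve runs down to the mouth at v≈340. The tin is at right.

```bash
python3 - <<'E'
from h import *
s=load("w1");im=s["im"].astype(int);g=im.mean(2)
m=np.zeros(g.shape,np.uint8);m[110:300,290:370]=(g<70)[110:300,290:370]
n,l,st,c=cv2.connectedComponentsWithStats(m);k=1+np.argmax(st[1:,4]);print(st[k],c[k])
rows=range(155,255,5);
ctr=[(np.argwhere(l[r]==k).mean(),r) for r in rows];wd=[(l[r]==k).sum() for r in rows];print(wd)
A=wray(s,ctr[0][0],ctr[0][1],.0265);B=wray(s,ctr[-1][0],ctr[-1][1],.0265)
print([round(c[0],1) for c in ctr]);print(A,B,np.degrees(np.arctan2(*(A-B)[[1,0]])))
print("colrow",[ (r,g[r,300:360].round().astype(int)[::3].tolist()) for r in (280,320,335)])
print("col328",g[225:360:1,328].round().astype(int).tolist())
print("grip end front",wray(s,328.5,262,.026),"eye-side end",wray(s,328.5,143,.026),"mouth top edge",wray(s,328.5,340,.0284))
print(s["d"][300,328],s["d"][200,328],s["d"][300,250])
# sleeve edges
for r in range(275,336,10):
    x=np.arange(295,365);e=np.argwhere(g[r,295:365]>140).ravel();print(r,x[e[0]],x[e[-1]])
E
```

```text
[ 312  142   33  121 3788] [328.05015839 201.39413939]
[np.int64(33), np.int64(33), np.int64(33), np.int64(33), np.int64(33), np.int64(33), np.int64(33), np.int64(33), np.int64(33), np.int64(33), np.int64(33), np.int64(33), np.int64(33), np.int64(32), np.int64(32), np.int64(31), np.int64(31), np.int64(31), np.int64(31), np.int64(31)]
[np.float64(328.0), np.float64(328.0), np.float64(328.0), np.float64(328.0), np.float64(328.0), np.float64(328.0), np.float64(328.0), np.float64(328.0), np.float64(328.0), np.float64(328.0), np.float64(328.0), np.float64(328.0), np.float64(328.0), np.float64(328.5), np.float64(328.5), np.float64(328.0), np.float64(328.0), np.float64(328.0), np.float64(328.0), np.float64(328.0)]
[0.47205622 0.4159983  0.0265    ] [0.49686643 0.34459406 0.0265    ] 109.16036655792983
colrow [(280, [116, 117, 117, 118, 147, 149, 146, 147, 148, 146, 148, 147, 146, 148, 146, 136, 113, 114, 114, 114]), (320, [115, 116, 115, 115, 138, 146, 145, 140, 131, 133, 132, 133, 142, 145, 145, 128, 114, 114, 114, 114]), (335, [114, 114, 115, 114, 135, 145, 145, 145, 145, 144, 145, 145, 1
[... 251 characters left out ...]
 147, 146, 147, 147, 147, 148, 148, 147, 147, 147, 147, 147, 147, 148, 146, 148, 146, 147, 148, 147, 147, 146, 146, 146, 147, 146, 146, 145, 146, 147, 145, 146, 146, 146, 146, 146, 146, 147, 145, 147, 147, 146, 145, 139, 122, 103, 111, 133, 143, 145, 147, 149, 148, 147, 147, 145, 146, 147, 147, 147, 146, 146, 145, 146, 147, 145, 138, 127, 118, 114, 115, 113, 113, 113, 113, 112, 113, 113, 113, 113, 113, 113, 114, 113, 112, 113, 113]
grip end front [0.50073661 0.3346903  0.026     ] eye-side end [0.46954654 0.42434218 0.026     ] mouth top edge [0.52433119 0.26687611 0.0284    ]
0.34202412 0.31583074 0.37386984
275 312 344
285 312 344
295 312 344
305 312 344
315 313 344
325 313 344
335 313 343
```

Request:
play_rows(
  plan=[
    [[0,0.015,0,0.008,0],[0,0.045,-0.0005,0.018,0],[0,0.08,-0.001,0.026,0],[0,0.11,-0.001,0.028,0],[0,0.135,-0.001,0.028,0],[0,0.15,-0.001,0.028,0],[0,0.16,-0.001,0.028,0],[0,0.165,-0.001,0.028,0],[0,0.168,-0.001,0.028,0],[0,0.168,-0.001,0.028,0],[0.3,0.168,-0.001,0.028,0],[0.4,0.168,-0.001,0.028,0]],
  ],
  grip_force=60,
)

```text
clock: 3.75
position: [0.4945, 0.3509, 0.0031]
ee_rot: [0.576, 0.41, 0.576, -0.409]
contact_force: [0.2, 0.8, 0.2]
width: 0.0593
```

Request:
play_rows(
  plan=[
    [[0.6,0.001,0,0,0],[0.8,0.001,0,0,0],[1,0.001,0,0,0],[1,0.001,0,0,0],[1,0.001,0,0,0],[1,0.001,0,0,0],[1,0.001,0,0,0]],
  ],
  grip_force=60,
)

```text
clock: 4.45
position: [0.4947, 0.351, 0.0028]
ee_rot: [0.576, 0.41, 0.576, -0.409]
contact_force: [-1.0, 0.1, 5.3]
width: 0.0224
```

Request:
play_rows(
  plan=[
    [[1,-0.01,0,0,0],[1,-0.03,0,0,0],[1,-0.05,0,0,0],[1,-0.06,-0.008,0.015,2],[1,-0.06,-0.02,0.037,4],[1,-0.06,-0.033,0.06,7],[1,-0.06,-0.045,0.083,10],[1,-0.06,-0.056,0.104,13],[1,-0.06,-0.064,0.119,14.9],[1,-0.06,-0.068,0.1255,14.9],[1,-0.06,-0.068,0.1255,14.9],[1,-0.06,-0.068,0.1255,14.9]],
  ],
)

```text
clock: 5.65
position: [0.4722, 0.2106, 0.0627]
ee_rot: [0.518, 0.482, 0.518, -0.48]
contact_force: [-0.3, 0.9, -0.6]
width: 0.0224
```

```bash
python3 - <<'E'
from h import *
s,im,d=wshot("w2");print(s["clock"],s["position"],Rt(s).round(3).tolist(),s["contact_force"],s["width"])
im,d=manip.get_image("scene");cv2.imwrite("pics/scene2.png",im[:,:,::-1])
E
```

```text
5.65 [0.4721547  0.21056868 0.0626572 ] [[0.002, 0.997, 0.075], [0.002, 0.075, -0.997], [-1.0, 0.002, -0.002]] [-0.33953135  0.87536486 -0.63555568] 0.022422556951559956
```

View pics/w2.png

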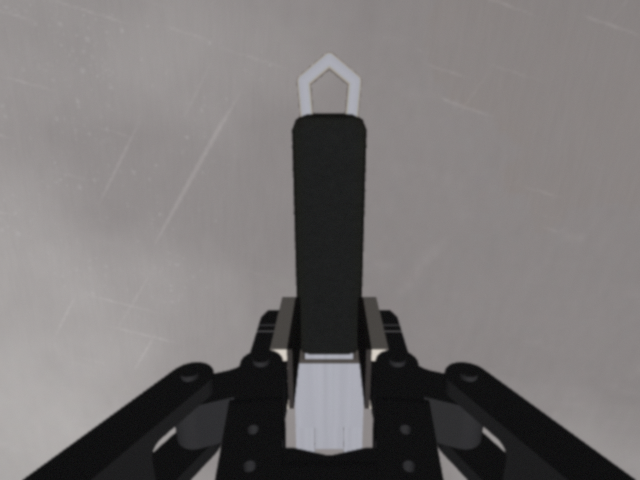

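View pics/scene2.png

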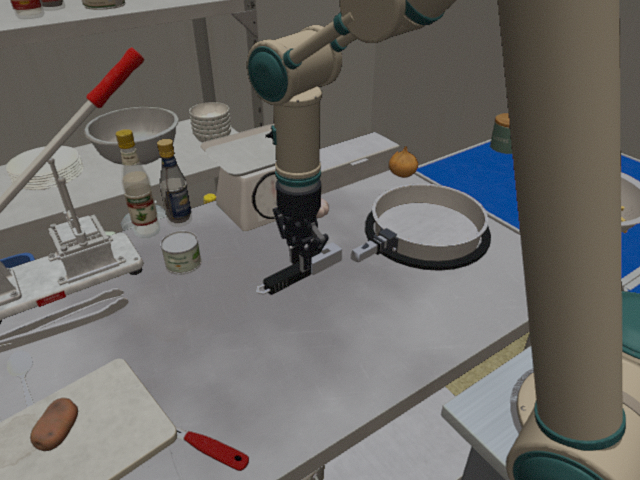

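The handle is held straight in the grip: the eye is at (329,55) and the grip band is centred on u≈329. The scene view shows the sleeve mouth near (340,253), level and facing the stub tip at (353,256). The wrist camera can't see ahead of the gripper, so I'll use the fixed cameras for the stub.

```bash
python3 - <<'E'
from h import *
im,d=manip.get_image("top");cv2.imwrite("pics/top2.png",im[:,:,::-1]);np.save("pics/top2.npy",im)
cv2.imwrite("pics/top2c.png",cv2.resize(im[225:305,240:370,::-1],None,fx=6,fy=6,interpolation=cv2.INTER_CUBIC))
im=cv2.imread("pics/scene2.png")
cv2.imwrite("pics/scene2c.png",cv2.resize(im[220:300,260:390],None,fx=6,fy=6,interpolation=cv2.INTER_CUBIC))
E
```

```text
(no output)
```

View pics/top2c.png

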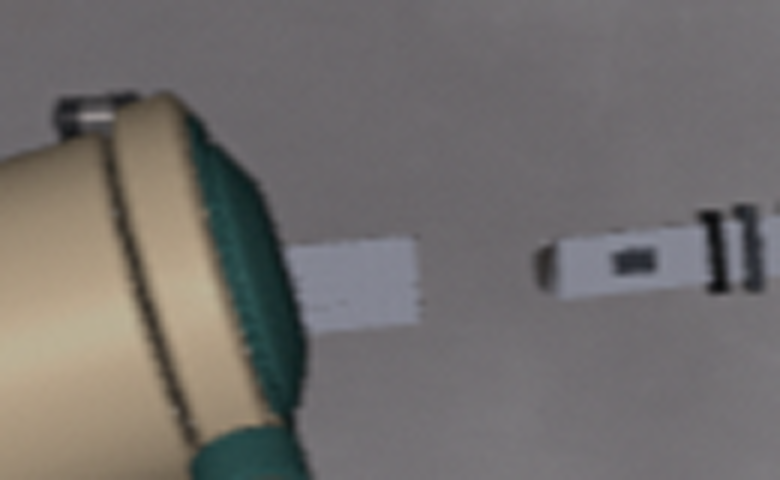

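View pics/scene2c.png

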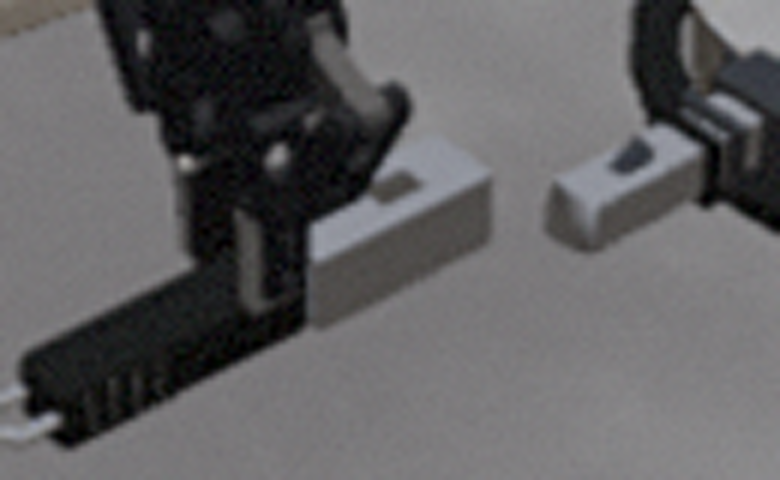

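The top view has the sleeve mouth edge at about pixel (309.5,272) and the stub shoulder at about (333,269.5). I'll fit the edges to sub-pixel accuracy.

```bash
python3 - <<'E'
from h import *
g=np.load("pics/top2.npy").astype(float).mean(2)
def edges(prof,lo,hi):
    # bright band between: subpixel half-level crossings
    n=len(prof);bg=(np.median(prof[:3])+np.median(prof[-3:]))/2;fg=np.max(prof);
    fg=np.median(prof[prof>(bg+fg)/2]);h=(bg+fg)/2
    i=np.argwhere(prof>h).ravel();a,b=i[0],i[-1]
    ea=a-(prof[a]-h)/(prof[a]-prof[a-1]);eb=b+(prof[b]-h)/(prof[b]-prof[b+1]);return lo+ea,lo+eb
def band(cols,lo,hi,z):
    out=[]
    for c in cols:
        a,b=edges(g[lo:hi,c],lo,hi);A,B=ray("top",c,a,z),ray("top",c,b,z);out.append([*((A+B)/2)[:2],abs(A-B)[0]])
    out=np.array(out);return out
def rep(n,o):
    p=np.polyfit(o[:,1],o[:,0],1);print(n,"width",o[:,2].round(4).mean(),"x(y)=",p,"pan+y angle",90-np.degrees(np.arctan(p[0])),"y range",o[:,1].min(),o[:,1].max(),"x at mean",o[:,0].mean());return p
zs=.0599+.0284
sl=band(range(293,308),257,287,zs);ps=rep("sleeve",sl)
st=band([*range(334,341),*range(351,356)],258,282,.05);pp=rep("stub",st)
for v in (266,268,270): print(v,g[v,326:362].round().astype(int).tolist())
for v in (268,272,275): print(v,g[v,300:320].round().astype(int).tolist())
E
```

```text
sleeve width 0.028206666666666665 x(y)= [-0.07316981  0.48874661] pan+y angle 94.18486361062736 y range 0.12658512855917364 0.15382750537171594 x at mean 0.47848784444065434
stub width 0.019633333333333332 x(y)= [-0.08736703  0.48796988] pan+y angle 94.99308362029048 y range 0.030131708944663528 0.0725883744314216 x at mean 0.48333545659344274
266 [107, 108, 107, 96, 72, 56, 78, 120, 137, 138, 137, 138, 138, 137, 138, 138, 135, 126, 105, 93, 97, 94, 93, 118, 138, 138, 138, 137, 137, 138, 136, 118, 64, 27, 58, 112]
268 [107, 109, 96, 68, 47, 54, 84, 121, 138, 139, 137, 137, 137, 138, 137, 121, 81, 50, 49, 48, 48, 47, 58, 103, 137, 138, 136, 137, 138, 138, 138, 116, 66, 23, 45, 105]
270 [107, 108, 101, 75, 50, 62, 82, 116, 136, 137, 137, 137, 138, 136, 138, 128, 99, 72, 77, 87, 94, 94, 100, 123, 137, 138, 137, 138, 138, 138, 138, 127, 86, 29, 35, 99]
268 [137, 138, 137, 137, 137, 136, 137, 137, 133, 121, 109, 109, 107, 106, 106, 108, 108, 107, 108, 107]
272 [136, 138, 137, 137, 136, 136, 135, 136, 129, 115, 109, 109, 109, 109, 108, 107, 109, 109, 110, 108]
275 [137, 137, 137, 135, 135, 139, 137, 136, 136, 117, 100, 108, 109, 107, 108, 108, 110, 108, 109, 108]
```

```bash
python3 - <<'E'
from h import *
for n,u,v,z in (("tip",329.0,268.6,.046),("shoulder",332.9,268.6,.05),("btn slope start",341.3,268.2,.05),("btn rear",349,267.6,.0565),("washer",357.4,266.5,.052),("mouth",309.3,271.5,.0883)):
    print(n,ray("top",u,v,z).round(4))
mo=ray("top",309.3,271.5,.0883)
xh=np.array([.9973,.0730,0])
c0=mo-xh*.0142
print("pred scene top corner",proj("scene",c0),"bottom",proj("scene",c0-[0,0,.0284]), "obs approx (341.6,249.6),(341.6,260.5)")
# stub near-side shoulder corners
sh=ray("top",332.9,268.6,.05)
c=sh-xh*.01
print("pred stub top near shoulder",proj("scene",c),"bottom",proj("scene",c-[0,0,.02]))
c=ray("top",329.0,268.6,.046)
E
```

```text
tip [0.4833 0.0825 0.046 ]
shoulder [0.4833 0.0748 0.05  ]
btn slope start [0.4838 0.0578 0.05  ]
btn rear [0.4849 0.0427 0.0565]
washer [0.4867 0.0254 0.052 ]
mouth [0.4791 0.1221 0.0883]
pred scene top corner [340.44790418 248.50047299] bottom [340.0787577  260.22624542] obs approx (341.6,249.6),(341.6,260.5)
pred stub top near shoulder [356.47434934 253.66084212] bottom [356.04139729 261.50259621]
```

```bash
python3 - <<'E'
import cv2
im=cv2.imread("pics/scene2.png")
cv2.imwrite("pics/scene2d.png",cv2.resize(im[235:275,310:385],None,fx=10,fy=10,interpolation=cv2.INTER_CUBIC))
E
```

```text
(no output)
```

View pics/scene2d.png

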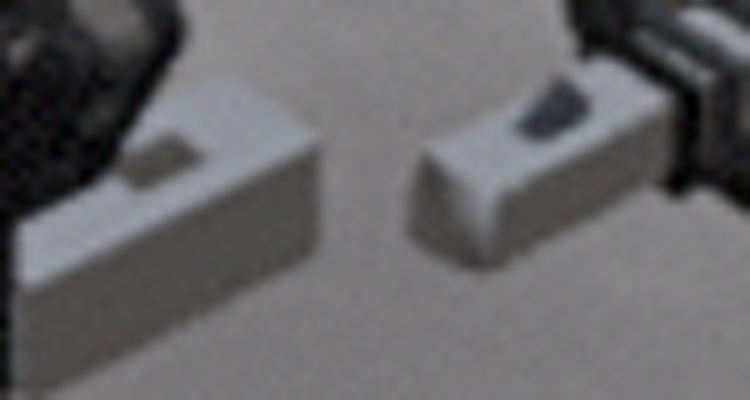

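The measured band widths (28.2 mm and 19.6 mm) match the given sizes. The sleeve is about 3 mm off the stub axis in +x and about 0.6° off in yaw. I'll correct both and lower the handle to stub height, with about 30 mm of gap left.

Request:
play_rows(
  plan=[
    [[1,0.005,-0.001,0,-0.2],[1,0.012,-0.002,0,-0.4],[1,0.02,-0.003,0.002,-0.6],[1,0.028,-0.003,0.005,-0.6],[1,0.032,-0.003,0.008,-0.6],[1,0.034,-0.003,0.01,-0.6],[1,0.034,-0.003,0.01,-0.6],[1,0.034,-0.003,0.01,-0.6]],
  ],
)

```text
clock: 6.6
position: [0.4702, 0.2007, 0.0287]
ee_rot: [0.521, 0.479, 0.521, -0.477]
contact_force: [0.3, 0.2, -1.4]
width: 0.0223
```

```bash
cat > top.py <<'E'
from h import *
import sys
tag=sys.argv[1]; 
s=manip.get_state();print(s["clock"],s["position"].round(4) if hasattr(s["position"],"round") else s["position"],Rt(s).round(4)[:,1:].tolist(),s["contact_force"])
im,_=manip.get_image("top");np.save(f"pics/top{tag}.npy",im);cv2.imwrite(f"pics/top{tag}c.png",cv2.resize(im[225:305,260:390,::-1],None,fx=6,fy=6,interpolation=cv2.INTER_CUBIC))
im,_=manip.get_image("scene");cv2.imwrite(f"pics/scene{tag}.png",im[:,:,::-1]);cv2.imwrite(f"pics/scene{tag}c.png",cv2.resize(im[225:285,300:390,::-1],None,fx=8,fy=8,interpolation=cv2.INTER_CUBIC))
E
python3 top.py 3
python3 - <<'E'
from h import *
g=np.load("pics/top3.npy").astype(float).mean(2)
print(g[272,295:335].round().astype(int).tolist())
print(g[255:290,305].round().astype(int).tolist())
E
```

```text
6.6 [0.4702 0.2007 0.0287] [[0.9963, 0.086], [0.086, -0.9963], [0.0024, -0.0017]] [ 0.34916591  0.15598019 -1.35477524]
[36, 41, 98, 136, 139, 137, 137, 136, 136, 136, 136, 135, 137, 137, 136, 138, 137, 136, 138, 129, 113, 109, 109, 108, 108, 108, 107, 108, 108, 107, 107, 107, 108, 108, 89, 62, 75, 95, 120, 138]
[105, 105, 104, 104, 104, 106, 106, 106, 105, 105, 110, 135, 139, 136, 138, 137, 136, 136, 137, 137, 136, 137, 136, 136, 126, 110, 109, 109, 110, 110, 111, 112, 111, 111, 112]
```

View pics/top3c.png

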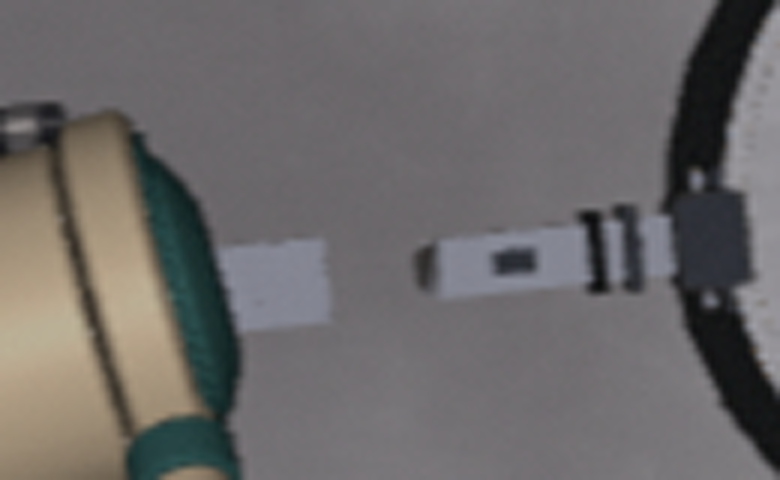

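View pics/scene3c.png

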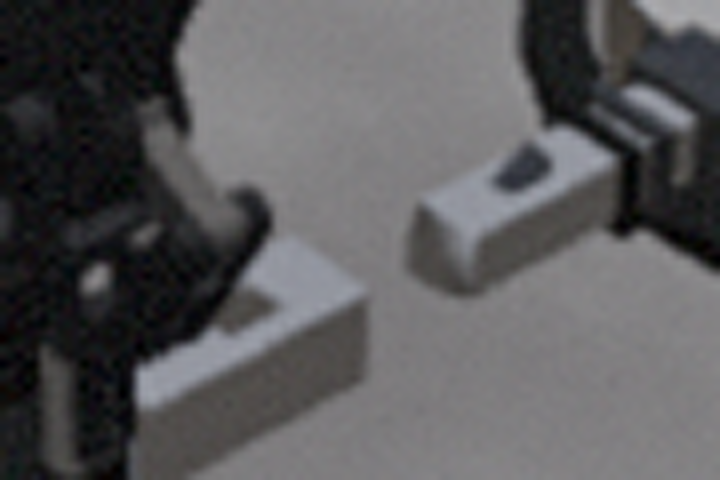

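The top view shows the sleeve mouth at crop (328,281), in line with the stub nose at (437,268). In the scene view the sleeve's near top corner is at about (345.4,261.2) px. I'll check the lateral and height residuals.

```bash
python3 - <<'E'
from h import *
g=np.load("pics/top3.npy").astype(float).mean(2)
def edges(prof,lo):
    bg=(np.median(prof[:3])+np.median(prof[-3:]))/2;fg=np.median(prof[prof>(bg+prof.max())/2]);h=(bg+fg)/2
    i=np.argwhere(prof>h).ravel();a,b=i[0],i[-1]
    return lo+a-(prof[a]-h)/(prof[a]-prof[a-1]),lo+b+(prof[b]-h)/(prof[b]-prof[b+1])
def band(cols,lo,hi,z):
    o=[]
    for c in cols:
        a,b=edges(g[lo:hi,c],lo);A,B=ray("top",c,a,z),ray("top",c,b,z);o.append([*((A+B)/2)[:2],abs(A-B)[0]])
    o=np.array(o);p=np.polyfit(o[:,1],o[:,0],1);print(o[:,2].mean(),p,90-np.degrees(np.arctan(p[0])),o.mean(0));return p,o
s=manip.get_state();zs=s["position"][2]-.0028+.0284
ps,so=band(range(300,313),258,287,zs);pt,to=band([*range(334,341),*range(351,356)],258,282,.05)
m=ray("top",314.6,272,zs);tip=ray("top",329,269.6,.046);print("mouth y",m[1],"tip y",tip[1])
for y in (m[1],tip[1]): print(y,"sleeve x",np.polyval(ps,y),"stub x",np.polyval(pt,y))
th=np.radians(94.7);ax=np.array([np.cos(th),np.sin(th),0]);xh=np.array([ax[1],-ax[0],0])
M=np.array([np.polyval(ps,m[1]),m[1],zs]);c=M-.0142*xh
print("sleeve corner pred",proj("scene",c),proj("scene",c-[0,0,.0284]),"obs (345.4,261.2),(345.2,271.4)")
S=np.array([np.polyval(pt,tip[1]-.008),tip[1]-.008,.05]);c=S-.01*xh
print("stub corner pred",proj("scene",c),proj("scene",c-[0,0,.02]),"obs (359.1,253.6..255),(358.3,261.4)")
c=S+.01*xh;print("stub far shoulder pred",proj("scene",c),"obs", 300+422/8-.5,225+200/8-.5)
c=S-.05*ax-.01*xh;print("stub near top at washer",proj("scene",c),"obs",300+617/8-.5,225+160/8-.5,"bottom",proj("scene",c-[0,0,.02]),"obs", 300+615/8-.5,225+222/8-.5)
c=M-.0142*xh+.06*ax;print("sleeve near top 60 back",proj("scene",c),"line obs at U140:",300+140/8-.5,225+410/8-.5)
E
```

```text
0.028331495607188402 [-0.08516095  0.48828346] 94.86761815824354 [0.4772913 0.1290751 0.0283315]
0.019651864734259086 [-0.08721305  0.48795069] 94.9843279782755 [0.48332441 0.0530457  0.01965186]
mouth y 0.11180678231230896 tip y 0.08256719873707444
0.11180678231230896 sleeve x 0.47876188726225466 stub x 0.4781996817571812
0.08256719873707444 sleeve x 0.4812519578523131 stub x 0.48074975496525396
sleeve corner pred [344.44565324 260.6285509 ] [344.01891354 271.86819115] obs (345.4,261.2),(345.2,271.4)
stub corner pred [357.15914678 254.07292295] [356.7178535  261.91829488] obs (359.1,253.6..255),(358.3,261.4)
stub far shoulder pred [350.42211286 249.35875049] obs 352.25 249.5
stub near top at washer [375.21925732 244.59133659] obs 376.625 244.5 bottom [374.58566013 252.35578389] obs 376.375 252.25
sleeve near top 60 back [320.59086006 273.14862141] line obs at U140: 317.0 275.75
```

Heights agree to within about 0.4 mm, the yaw to 0.1°, and the lateral offset is 0.5 mm. I'll advance onto the nose.

Request:
play_rows(
  plan=[
    [[1,0,-0.0005,0.006,0],[1,0,-0.0005,0.014,0],[1,0,-0.0005,0.021,0],[1,0,-0.0005,0.026,0],[1,0,-0.0005,0.029,0],[1,0,-0.0005,0.032,0],[1,0,-0.0005,0.035,0],[1,0,-0.0005,0.038,0],[1,0,-0.0005,0.041,0],[1,0,-0.0005,0.044,0],[1,0,-0.0005,0.046,0],[1,0,-0.0005,0.046,0]],
  ],
)

```text
clock: 7.9
position: [0.4737, 0.1548, 0.0287]
ee_rot: [0.521, 0.479, 0.521, -0.477]
contact_force: [-0.5, 0.9, -2.1]
width: 0.0221
```

```bash
python3 - <<'E'
from h import *
s=manip.get_state();print({k:np.round(s[k],4).tolist() for k in("clock","position","contact_force","moment","width")},Rt(s).round(4)[:,1:].tolist())
E
```

```text
{'clock': 7.9, 'position': [0.4737, 0.1548, 0.0287], 'contact_force': [-0.482, 0.8605, -2.1031], 'moment': [0.0077, 0.0504, 0.0005], 'width': 0.0221} [[0.9963, 0.086], [0.086, -0.9963], [0.0027, -0.0017]]
```

Request:
play_rows(
  plan=[
    [[1,0,0,0.002,0],[1,0,0,0.004,0],[1,0,0,0.006,0],[1,0,0,0.008,0],[1,0,0,0.01,0],[1,0,0,0.012,0],[1,0,0,0.014,0],[1,0,0,0.016,0],[1,0,0,0.018,0],[1,0,0,0.02,0]],
  ],
)

```text
clock: 8.9
position: [0.4755, 0.1366, 0.0289]
ee_rot: [0.52, 0.481, 0.521, -0.476]
contact_force: [-0.4, 8.3, -1.8]
width: 0.0223
```

```bash
python3 - <<'E'
from h import *
s=manip.get_state();print({k:np.round(s[k],4).tolist() for k in("clock","position","contact_force","moment","width")},Rt(s).round(4)[:,1:].tolist())
E
```

```text
{'clock': 8.9, 'position': [0.4755, 0.1366, 0.0289], 'contact_force': [-0.393, 8.3373, -1.8154], 'moment': [1.2429, 0.0746, -0.0157], 'width': 0.0223} [[0.9965, 0.0841], [0.0841, -0.9964], [0.0032, -0.0052]]
```

Request:
play_rows(
  plan=[
    [[1,0,0,0.003,0],[1,0,0,0.005,0],[1,0,0,0.007,0],[1,0,0,0.009,0],[1,0,0,0.011,0],[1,0,0,0.012,0],[1,0,0,0.013,0],[1,0,0,0.014,0]],
  ],
)

```text
clock: 9.7
position: [0.4768, 0.1225, 0.0288]
ee_rot: [0.52, 0.481, 0.521, -0.476]
contact_force: [0.5, 3.0, 0.0]
width: 0.0227
```

```bash
python3 top.py 4
```

```text
9.7 [0.4768 0.1225 0.0288] [[0.9965, 0.084], [0.084, -0.9964], [0.0033, -0.0052]] [0.5136883  3.04533993 0.00397962]
```

View pics/scene4c.png

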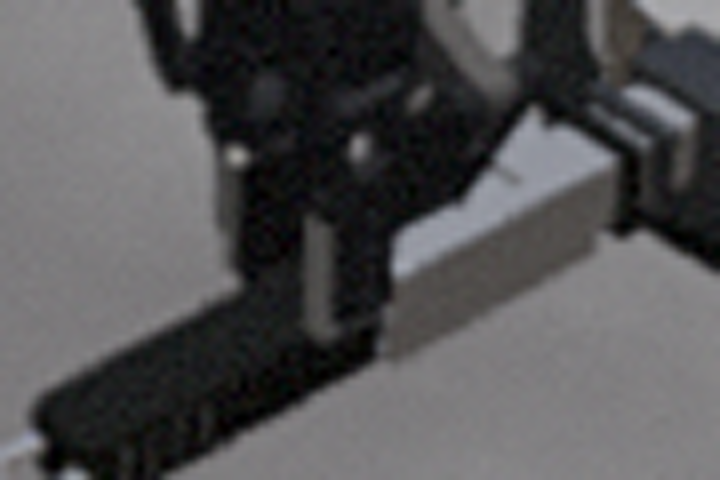

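View pics/top4c.png

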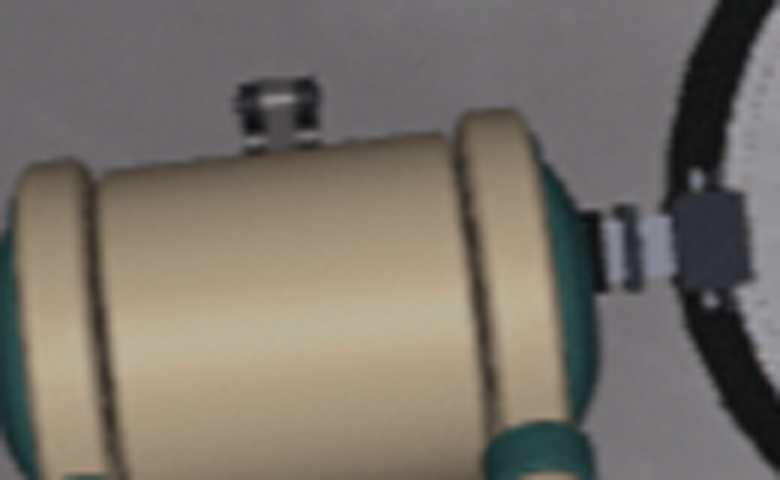

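The scene view shows the sleeve well onto the stub, with its near mouth corner at about crop (617,155), close to the dark washer.

```bash
python3 - <<'E'
from h import *
th=np.radians(94.93);ax=np.array([np.cos(th),np.sin(th),0]);xh=np.array([ax[1],-ax[0],0])
# at pose 3 mouth y .1118 tcp y .2007
for my in (.0339,.0305,.027,.0248):
    x=np.polyval([-.0872,.48795],my)
    c=np.array([x,my,.0542])-.0142*xh
    f=lambda X:((proj("scene",X)-[300,225]+.5)*8).round(0)
    print(my,"top near",f(c),"bottom",f(c-[0,0,.0284]),"top far",f(c+.0284*xh))
w=np.array([np.polyval([-.0872,.48795],.0248),.0248,.054]);print("washer front near top",f(w-.014*xh),"bot",f(w-.014*xh-[0,0,.028]),"far top",f(w+.014*xh))
E
python3 - <<'E'
import cv2
im=cv2.imread("pics/scene4.png")
cv2.imwrite("pics/scene4d.png",cv2.resize(im[230:262,350:390],None,fx=16,fy=16,interpolation=cv2.INTER_CUBIC))
E
```

```text
0.0339 top near [592. 168.] bottom [585. 257.] top far [514. 117.]
0.0305 top near [602. 163.] bottom [594. 252.] top far [524. 112.]
0.027 top near [612. 158.] bottom [604. 246.] top far [534. 107.]
0.0248 top near [618. 155.] bottom [610. 243.] top far [540. 104.]
washer front near top [617. 155.] bot [610. 242.] far top [541. 105.]
```

View pics/scene4d.png

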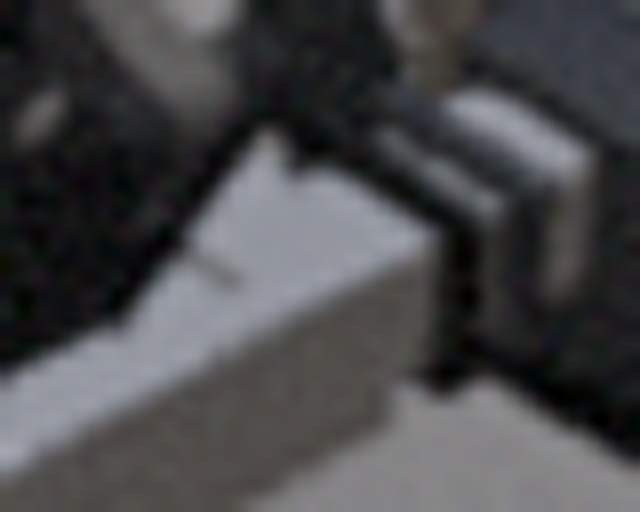

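The sleeve's lower near corner at crop (395,410) ends short of the washer. After allowing for the camera's usual +1.5 px offset, this fits the arm's own reckoning of about 9 mm left. I'll advance gently.

Request:
play_rows(
  plan=[
    [[1,0,0,0.001,0],[1,0,0,0.002,0],[1,0,0,0.003,0],[1,0,0,0.004,0],[1,0,0,0.005,0],[1,0,0,0.006,0],[1,0,0,0.007,0],[1,0,0,0.007,0]],
  ],
)

```text
clock: 10.6
position: [0.4774, 0.1151, 0.0288]
ee_rot: [0.52, 0.48, 0.521, -0.477]
contact_force: [-0.5, 3.1, -0.1]
width: 0.0225
```

```bash
cat > st.py <<'E'
from h import *
s=manip.get_state();print({k:np.round(s[k],4).tolist() for k in("clock","position","contact_force","moment","width")},Rt(s).round(4)[:,1:].tolist())
E
python3 st.py
```

```text
{'clock': 10.6, 'position': [0.4774, 0.1151, 0.0288], 'contact_force': [-0.5027, 3.0596, -0.1412], 'moment': [0.3347, 0.0413, 0.0209], 'width': 0.0225} [[0.9964, 0.0842], [0.0842, -0.9964], [0.0033, -0.0045]]
```

Request:
play_rows(
  plan=[
    [[1,0,0,0.001,0],[1,0,0,0.002,0],[1,0,0,0.002,0]],
  ],
)

```text
clock: 10.9
position: [0.4775, 0.1131, 0.0288]
ee_rot: [0.52, 0.481, 0.521, -0.477]
contact_force: [-0.4, 3.4, 1.8]
width: 0.0225
```

Request:
play_rows(
  plan=[
    [[1,0,0,0.001,0],[1,0,0,0.0015,0],[1,0,0,0.0015,0]],
  ],
)

```text
clock: 11.2
position: [0.4776, 0.1128, 0.029]
ee_rot: [0.519, 0.481, 0.521, -0.476]
contact_force: [-1.0, 7.5, 2.2]
width: 0.0222
```

Request:
play_rows(
  plan=[
    [[1,0,0,0.0015,0],[1,0,0,0.002,0],[1,0,0,0.002,0]],
  ],
)

```text
clock: 11.5
position: [0.4777, 0.1123, 0.0292]
ee_rot: [0.518, 0.482, 0.522, -0.476]
contact_force: [-1.8, 7.1, 1.7]
width: 0.0221
```

```bash
python3 st.py
```

```text
{'clock': 11.5, 'position': [0.4777, 0.1123, 0.0292], 'contact_force': [-1.7982, 7.1313, 1.6964], 'moment': [1.3722, 0.1613, 0.0876], 'width': 0.0221} [[0.9966, 0.0818], [0.0817, -0.9966], [0.0037, -0.0097]]
```

Request:
play_rows(
  plan=[
    [[1,0,0,0.0015,0],[1,0,0,0.003,0],[1,0,0,0.003,0]],
  ],
)

```text
clock: 11.8
position: [0.4777, 0.1108, 0.0292]
ee_rot: [0.517, 0.483, 0.522, -0.475]
contact_force: [-0.9, 8.6, 0.4]
width: 0.0224
```

```bash
python3 st.py;python3 top.py 5; python3 - <<'E'
import cv2
im=cv2.imread("pics/scene5.png")
cv2.imwrite("pics/scene5d.png",cv2.resize(im[230:275,335:390],None,fx=12,fy=12,interpolation=cv2.INTER_CUBIC))
E
```

```text
{'clock': 11.8, 'position': [0.4777, 0.1108, 0.0292], 'contact_force': [-0.9448, 8.5887, 0.3744], 'moment': [1.4583, 0.1187, 0.1219], 'width': 0.0224} [[0.9967, 0.0805], [0.0805, -0.9967], [0.0036, -0.0125]]
11.8 [0.4777 0.1108 0.0292] [[0.9967, 0.0805], [0.0805, -0.9967], [0.0036, -0.0125]] [-0.94482297  8.58874484  0.37438199]
```

View pics/scene5d.png

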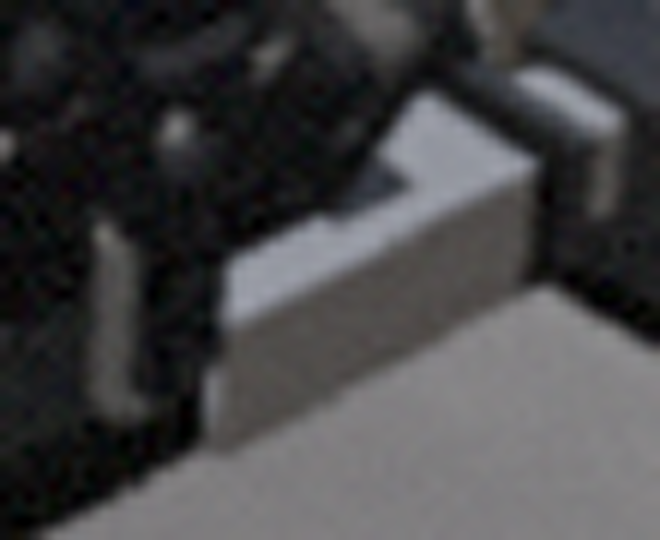

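The button is visible as a dark block inside the slot at crop (365,190), and the force is only 8.6 N. The washer is at about 2 mm compression, so I'll push about 1 mm further to be sure.

Request:
play_rows(
  plan=[
    [[1,0,0,0.0015,0],[1,0,0,0.003,0],[1,0,0,0.003,0]],
  ],
)

```text
clock: 12.2
position: [0.4777, 0.1099, 0.0292]
ee_rot: [0.516, 0.485, 0.523, -0.475]
contact_force: [-1.1, 10.3, -0.2]
width: 0.0222
```

```bash
python3 st.py; python3 top.py 6; python3 - <<'E'
import cv2
im=cv2.imread("pics/scene6.png")
cv2.imwrite("pics/scene6d.png",cv2.resize(im[230:275,335:390],None,fx=12,fy=12,interpolation=cv2.INTER_CUBIC))
E
```

```text
{'clock': 12.2, 'position': [0.4777, 0.1099, 0.0292], 'contact_force': [-1.1213, 10.2619, -0.1887], 'moment': [1.7522, 0.1032, 0.0895], 'width': 0.0222} [[0.9969, 0.079], [0.0789, -0.9967], [0.0038, -0.0164]]
12.2 [0.4777 0.1099 0.0292] [[0.9969, 0.079], [0.0789, -0.9967], [0.0038, -0.0164]] [-1.12128677 10.26189192 -0.18866223]
```

View pics/scene6d.png

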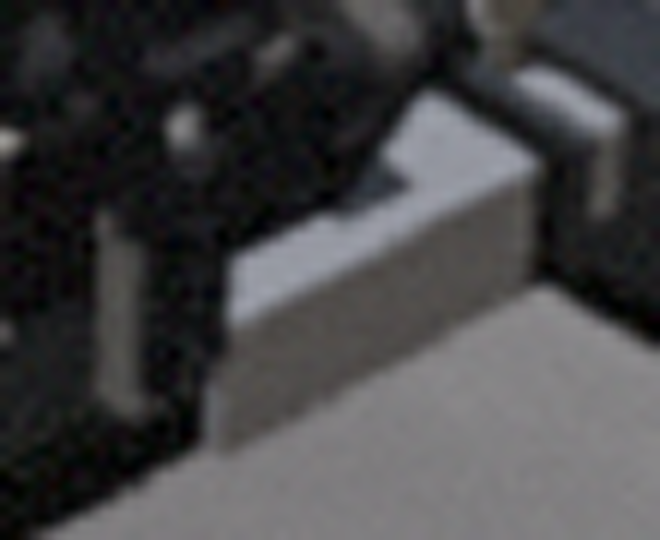

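The force rose 1.7 N over 0.9 mm, which is the washer's own stiffness (1.8 N/mm) with no friction left, so the button seems to have popped. I'll check with a light tug back.

Request:
play_rows(
  plan=[
    [[1,0,0,-0.001,0],[1,0,0,-0.002,0],[1,0,0,-0.003,0],[1,0,0,-0.003,0]],
  ],
)

```text
clock: 12.7
position: [0.4776, 0.1116, 0.0291]
ee_rot: [0.517, 0.484, 0.522, -0.475]
contact_force: [0.2, -4.0, 0.1]
width: 0.0221
```

```bash
python3 st.py
```

```text
{'clock': 12.7, 'position': [0.4776, 0.1116, 0.0291], 'contact_force': [0.2144, -4.0449, 0.1075], 'moment': [-0.7284, -0.0729, 0.0902], 'width': 0.0221} [[0.9968, 0.0804], [0.0804, -0.9967], [0.0037, -0.0138]]
```

The tug resisted: −4 N on the hand after 1.7 mm, on top of the washer's own push, so it is locked. I'll ease off, let go and lift clear.

Request:
play_rows(
  plan=[
    [[1,0,0,0.001,0],[1,0,0,0.001,0],[0.6,0,0,0.001,0],[0.3,0,0,0.001,0],[0,0,0,0.001,0],[0,0,0,0.001,0],[0,0,0,0.001,0],[0,0,0,0.001,0],[0,0,0,0.001,0]],
  ],
)

```text
clock: 13.6
position: [0.4777, 0.1106, 0.0291]
ee_rot: [0.517, 0.484, 0.522, -0.475]
contact_force: [0.4, 0.2, 0.5]
width: 0.0854
```

```bash
python3 st.py
```

```text
{'clock': 13.6, 'position': [0.4777, 0.1106, 0.0291], 'contact_force': [0.4186, 0.2014, 0.5007], 'moment': [-0.0277, 0.0436, -0.0376], 'width': 0.0854} [[0.9968, 0.0804], [0.0804, -0.9967], [0.0038, -0.0138]]
```

Request:
play_rows(
  plan=[
    [[0,-0.01,0,0,0],[0,-0.03,0,0,0],[0,-0.06,0,0,0],[0,-0.09,0,0,0],[0,-0.12,0,0.01,0],[0,-0.14,0,0.04,0],[0,-0.14,0,0.08,0],[0,-0.14,0,0.11,0],[0,-0.14,0,0.13,0],[0,-0.14,0,0.14,0],[0,-0.14,0,0.14,0]],
  ],
)

```text
clock: 14.7
position: [0.4888, -0.0317, 0.1676]
ee_rot: [0.517, 0.484, 0.522, -0.476]
contact_force: [0.7, -0.3, 0.1]
width: 0.0855
```

```bash
python3 st.py; python3 top.py 7; python3 - <<'E'
from h import *
s,im,d=wshot("w7")
im=cv2.imread("pics/scene7.png")
cv2.imwrite("pics/scene7d.png",cv2.resize(im[230:290,305:390],None,fx=9,fy=9,interpolation=cv2.INTER_CUBIC))
E
```

```text
{'clock': 14.7, 'position': [0.4888, -0.0317, 0.1676], 'contact_force': [0.7186, -0.3021, 0.1249], 'moment': [0.0735, -0.0059, 0.0053], 'width': 0.0855} [[0.9969, 0.0785], [0.0784, -0.9968], [0.0043, -0.0137]]
14.7 [ 0.4888 -0.0317  0.1676] [[0.9969, 0.0785], [0.0784, -0.9968], [0.0043, -0.0137]] [ 0.71855395 -0.30206987  0.12490134]
```

View pics/w7.png

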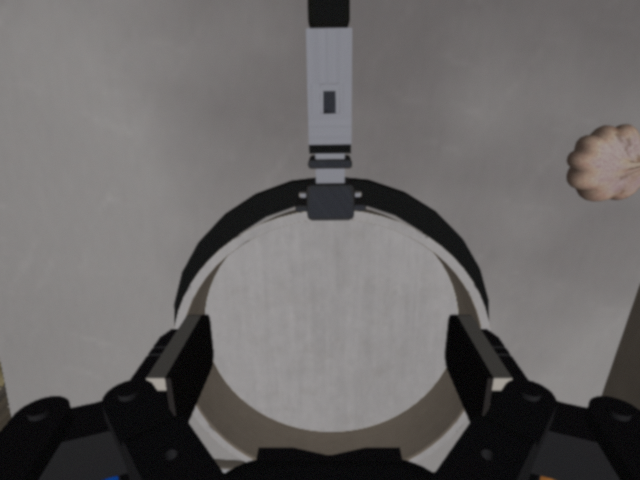

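View pics/scene7d.png

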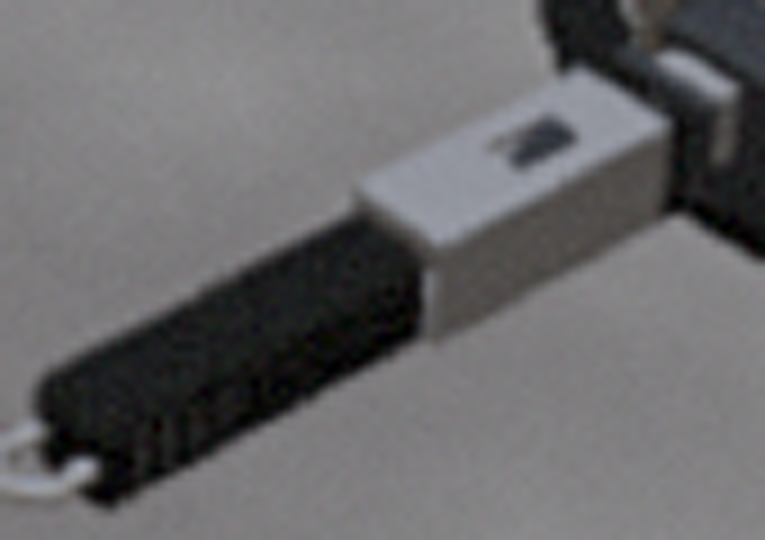

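The wrist view shows the sleeve's mouth against the washer at v≈148, with the dark button standing in the slot at (329,102). The scene view shows the handle level on the stub, free of the gripper, with the button against the slot's pan-side end at crop (545,143). I'm handing it in.

```bash
python3 -c "
from rig import manip
print(manip.sign_off())"
```

```text
the job is handed in; nothing more can be done
None
```

The handle is locked on the pan's stub and holds by itself. I handed the job in at about 15 s, with the gripper open and clear.

- **How it went:** I gripped the black part and lined the sleeve up with the stub using the top and scene cameras. I then slid it on in small steps. The measured force peaked at about 10 N along the stub.
- **Lock check by force:** Near the end the force rose only as fast as the washer's own stiffness. A light tug back was then held, with −4 N on the hand.
- **Lock check by eye:** After letting go, the wrist and scene pictures show the sleeve against the washer, the button standing in the slot and the handle level. The garlic was in place in the wrist picture; I did not measure it or the tin again at the end.
- **Small disagreements:**
  - The scene camera read 1 to 3 px to one side of the top camera.
  - The gripper tilted about 0.9° while pushing.
  - The grip read 22 mm on the 26 mm handle, probably because the rubber gave.
- **Not measured:** I judged the button to be up from the pictures and the tug; I did not measure its height.

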